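# Latch a coax adapter into its test jig

### The arm

A 7-joint arm with a two-finger parallel gripper is mounted at the origin on the work surface. World frame = base frame: x ahead of the robot, y to its left, z up, the work surface at z = 0. Lengths are in m, angles in rad, forces in N, time in s.
With the tool pointing down it reaches from about 0.425 to 1.025 m from the base axis. Payload 3.6 kg.
Tool frame: the origin (TCP) lies between the finger pads; the fingertips stand 8 mm ahead of it and the grasp point (between the pads) lies 11 mm behind it; z points along the fingers, x is the direction in which the jaws open and shut, and the axes are right-handed (so a half turn about z gives the same grasp; the last joint's range is limited). The gripper opens to 85 mm and grips with 20 to 120 N. Pads are 22 mm wide; open, the fingers measure 114 mm over their backs; the gripper's body (76 mm by 85 mm) begins 54 mm behind the grasp point. The pads swing forward as they close: fully open they stand 13 mm farther back than shut.
Start: joints at [-1.302, 0.591, 0.048, 1.609, -0.033, 0.943, -0.034], TCP at [0.257, 0.678, 0.218] pointing down, gripper open.
Joint ranges: [-2.69, 2.69], [-0.47, 2.24], [-1.27, 1.36], [0.19, 2.51], [-1.53, 4.68], [0.08, 2.07], [-3.09, 3.09]. Speed limits (rad/s): [2.57, 2.57, 3.14, 3.14, 3.14, 3.14, 3.14].

### API

Orientations are given as [roll, pitch, yaw] about the fixed x, y, z axes, in that order (R = Rz(yaw) Ry(pitch) Rx(roll)).
In Python, from bench import monitor, capture, workorder gives the robot as it stands.
- The arm moves only by the shell command python3 -m inch 'ROWS' [OPENING] [FORCE]. ROWS is JSON, a list of rows, each an object with "dp": the shift along the world's x, y, z scaled (see below), a list of three; "roll": the turn about the world's z scaled (see below). In form: [{"dp": [tx, ty, tz], "roll": roll}, ...]. A call has 1 to 5 rows; each row shifts and turns the pose as measured when the row begins; what a row does not reach is not made up. The controller multiplies each number of a shift by 0.03 m and each number of a turn by 60 degrees. A row lasts 1/10 s, in which the tool goes at most 50 mm and 8.59 degrees, less where a joint would pass 70% of its speed; a pose out of reach is approached as far as the arm can. A call with a number of a shift or a turn outside -1 to 1 is refused whole. A call with a gripper value outside its range is refused whole. OPENING is the closure in counts, from 0 (fully open) to 255 (shut), set as the call begins (- or left out, the last holds). The fingers move at their own pace and stop on an object; FORCE is the grip in N (left out, the last holds). Time passes only in rows, so rows that do not move let the fingers close. It gives the time, the measured TCP pose, the force and the opening at its end, in the units of the state.
- monitor.state(): the state, without advancing time (a new reading comes with each control period).
- capture(name): name is "scene" or "top" or "wrist"; returns a dict with "image" (384x512x3 uint8, red, green, blue), "intrinsics" (3x3 intrinsics, pixels), "rvec" (rotation vector, rad) and "tvec" (3), from world to camera coordinates, as OpenCV has them. Camera axes: x right, y down, z forward; pixel columns grow to the right and rows downward; lengths in m; the calibration is good to about 2 mm. A picture is of the moment at which its call begins. There is no depth.
- workorder.hand_in(): hands the job in, once; it reports no verdict.
The state is a dict: "time": time; "q": joint angles; "joint_velocities": joint speeds; "joint_efforts": joint torques, N m; "eef_pos": TCP position; "ee_rot": TCP orientation; "force": force on the tool from outside, world axes, zero at the start; "ft_torque": the same for the moment, N m; "gripper_width": finger opening in m.
Only numpy, scipy, OpenCV 4.12 (cv2) and the standard library are available. Lean on these libraries where they do the work, as an engineer would, in place of code of your own. Each camera call takes 0.05 s, during which the arm holds its last target.

### The job

One of the two small test jigs has a metal adapter lying in its channel. With a fingertip, push that adapter along the channel fully home against the stop posts, without lifting it, and then flip that jig's toggle lever over centre so it snaps shut behind the adapter. Leave the empty jig's lever open and do not disturb the other things on the counter.

Things in the scene. Friction and masses are not known exactly. Their poses are not given: they have to be found in the camera images.
- loaded_jig: the grey test jig that holds the adapter; origin on the table; x runs along the channel to the stop posts, y to the lever's side, z up (sizes in mm). Fixed base x -75..75, y -35..90, top z 25. Along y = 0: channel 26 wide between two 5 thick walls (x -70..35, tops z 33), two stop posts (front faces x 35, y 10..24 and -10..-24, tops z 55), black port block (x 60..74, top z 59)
- loaded_home (a point): fixed point of this jig (x = -10, y = 0, z = 37 mm), same axes: where the centre of the adapter's rear face lies when the adapter is fully home
- loaded_lever (a joint): toggle lever of the loaded jig, rad: 0 = open: handle leans 45 deg out to the jig's +y, gate bar upright. 1.57 = shut: handle leans 45 deg to -y over the channel, gate lies level across it. An over-centre spring drives it to the nearer end (centre 0.785, handle upright); pushing the handle's end to -y takes 3 to 4 N at first, less towards centre, then it snaps over
- loaded_pivot (a point): on the lever's hinge line, which runs along the jig's x at y = 42, z = 37 mm; jig axes. Lever turns between two cheeks (x -34 and 37, 20 mm wide, tops z 51); its spring is at x 0. Handle bar at x = 15, 80 mm long from the pivot, 16 mm thick over its outer half, 10 mm below; gate bar at x = -18, 8 mm thick, 40 mm long. Not home, the adapter blocks the gate
- loaded_lever_tip (a point): centre of the rounded outer end of the handle (8 mm round); open, it is at y = 99, z = 94 mm of the jig, and shut at y = -15, z = 94.
- adapter_rear (a point): centre of the adapter's flat rear face (towards the jig's -x), at z = 37 mm. It starts 20 to 35 mm short of home. The channel walls reach only to 4 mm below this point, so a fingertip fits behind the adapter above the walls
- empty_jig: the other, identical jig with nothing in its channel; same frame as the loaded jig (origin on the table, x along the channel, y to the lever's side)
- empty_lever (a joint): toggle lever of the empty jig, same as the other; 0 = open, must stay open
- empty_lever_tip (a point): end of the empty jig's handle, as on the other jig
- spare: a short silver connector standing on end beside the loaded jig, 26 mm across, 46 mm tall; origin at its underside
- elbow: a small right-angle connector (22 mm cube with two stubs, 40 mm tall) beside the loaded jig; origin at its underside
- cap: a black round dust cap, 26 mm across, 14 mm tall, in front of the empty jig; origin at its underside
- tape: a roll of brown tape lying flat, 80 mm across, 22 mm tall; origin at its underside
- carton: a closed cardboard box 55 x 75 x 45 mm tall; origin at its underside
- driver: a screwdriver lying on the table, about 0.2 m long
- spray: an upright can 48 mm across, 130 mm tall; origin at its underside
- adapter: loose silver cylinder 24 mm across, 45 mm long, with a brass nose 14 mm across and 20 mm long at its front; about 0.12 kg, slides at about 1 N. Lies in the channel; home, its front shoulder meets the stop posts and its nose stands between them. Origin at the centre of its rear face, x along its axis to the nose
There are look-alikes about, which are no part of the job. What is shaped like the empty_jig but blue or orange is not meant.

How it is judged:
On the way, in this order (a step that is already met when the one before it is completed fails the run):
1. the adapter is fully home against the stop posts while the lever is still open (x of adapter_rear in the frame of loaded_home between -0.004 and 0.003 m and y of adapter_rear in the frame of loaded_home between -0.005 and 0.005 m and z of adapter_rear in the frame of loaded_home between -0.005 and 0.005 m and value of joint loaded_lever below 0.5 rad), for 0.2 s.
2. the lever has snapped shut behind it (value of joint loaded_lever above 1.45 rad), for 0.2 s.
At the end, for the whole second after the job is handed in: The adapter lies at rest in the loaded jig's channel within 4 mm of fully home, that jig's lever is shut (above 1.45 rad), and the empty jig's lever is open (below 0.15 rad) (x of adapter_rear in the frame of loaded_home between -0.004 and 0.003 m and y of adapter_rear in the frame of loaded_home between -0.005 and 0.005 m and z of adapter_rear in the frame of loaded_home between -0.005 and 0.005 m and value of joint loaded_lever above 1.45 rad and value of joint empty_lever below 0.15 rad and linear speed of adapter below 0.02 m/s); the robot touches nothing.
It fails at once if the adapter is lifted more than 10 mm out of the channel (z of adapter_rear in the frame of loaded_home above 0.01 m).
It fails at once if the empty jig's lever is moved past centre (value of joint empty_lever above 0.75 rad).
It fails at once if a bystander is moved more than 20 mm (distance of any of spare, elbow, cap, tape, carton, driver, spray from where it was at the start of the episode above 0.02 m).
It also fails if it takes over 42 s, if anything falls off the work surface, if the arm or the gripper's body presses on something with over 40 N, if the wrist force passes 120 N, or if a joint passes its speed limit or range.

## Working session

There is one attempt and no reset: what is moved stays moved. The work goes in short steps, Python scripts to look and compute and a shell command to move; the robot and the scene stay as the last step left them, time stands still between calls to the robot, and variables do not carry over. Pictures are saved under pics/ and viewed, and the job is handed in when it is done.

```bash
ls; mkdir -p pics; python3 - <<'E'
from bench import monitor,capture
import cv2,pickle
s=monitor.state();print(s)
d={}
for n in("scene","top","wrist"):
    c=capture(n);d[n]=c;cv2.imwrite(f"pics/{n}0.png",c["image"][:,:,::-1])
    print(n,c["intrinsics"],c["rvec"],c["tvec"])
pickle.dump(d,open("c0.pkl","wb"))
E
```

```text
pics
{'time': 0.0, 'q': array([-1.30150521,  0.59208017,  0.04830186,  1.60981539, -0.03329898,
        0.94266861, -0.03369576]), 'joint_velocities': array([-8.89202515e-04, -4.70591767e-04,  5.25601238e-04,  4.31316578e-05,
        7.68634907e-04,  3.43787190e-04,  1.10972500e-03]), 'joint_efforts': array([-2.03806985e-04, -5.48684263e+01,  1.54660027e+00, -1.98130757e+01,
        9.40044323e-03,  8.67610535e-03,  1.36061743e-05]), 'eef_pos': array([0.25698977, 0.67702734, 0.21657169]), 'ee_rot': array([3.14146921e+00, 2.16324080e-03, 1.20808898e+00]), 'force': array([-0.2894717 , -0.16779726,  0.55679197]), 'ft_torque': array([0.02239979, 0.02267164, 0.01228648]), 'gripper_width': 0.08507085236650684}
scene [[347.49649305   0.         257.06383008]
 [  0.         347.49649305 189.00558904]
 [  0.           0.           1.        ]] [ 1.25270763  2.37423162 -0.84839426] [ 0.3059479  -0.26617752  1.29344019]
top [[475.46949088   0.         243.5186017 ]
 [  0.         475.46949088 188.8733861 ]
 [  0.           0.           1.        ]] [ 2.21137711 -2.15626112  0.07375034] [-0.00980983  0.50069194  1.24357882]
wrist [[289.54780534   0.         253.70995653]
 [  0.         289.54780534 187.51791995]
 [  0.           0.           1.        ]] [-2.35219613 -1.62260654 -0.26729761] [-0.72281739 -0.04204583  0.38053058]
```

View pics/scene0.png

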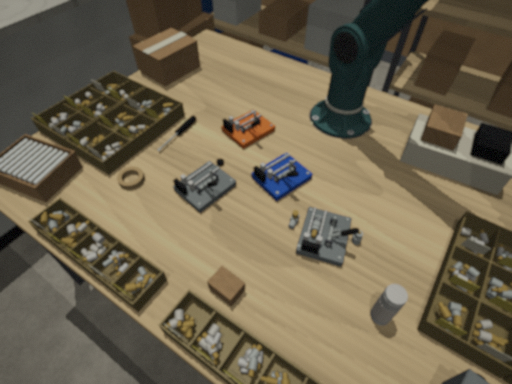

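View pics/top0.png

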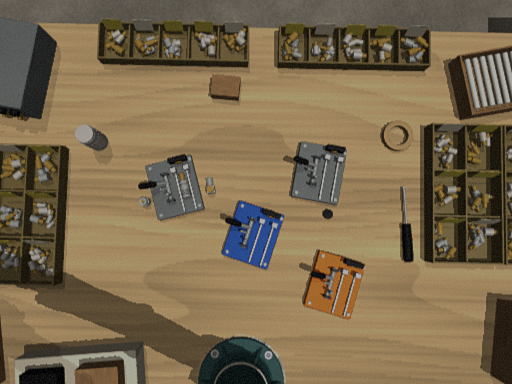

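View pics/wrist0.png

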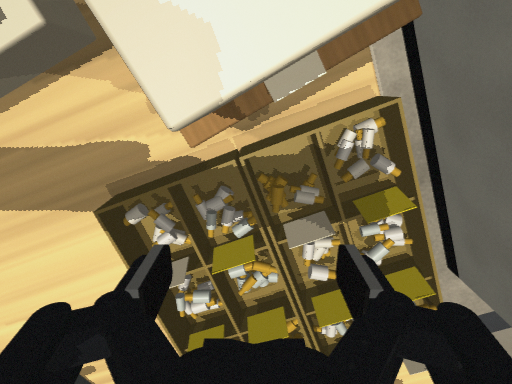

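The top view shows the loaded grey jig near (175,187) and the empty grey jig near (318,173). The spare is at (145,202) and the elbow at (210,185). I'll zoom in on the loaded jig.

```bash
python3 - <<'E'
import pickle,cv2
d=pickle.load(open("c0.pkl","rb"))
im=d["top"]["image"][140:230,125:225,::-1]
cv2.imwrite("pics/z1.png",cv2.resize(im,None,fx=6.5,fy=6.5,interpolation=cv2.INTER_CUBIC))
im=d["scene"]["image"][195:275,280:370,::-1]
cv2.imwrite("pics/z2.png",cv2.resize(im,None,fx=7,fy=7,interpolation=cv2.INTER_CUBIC))
E
```

```text
(no output)
```

View pics/z1.png

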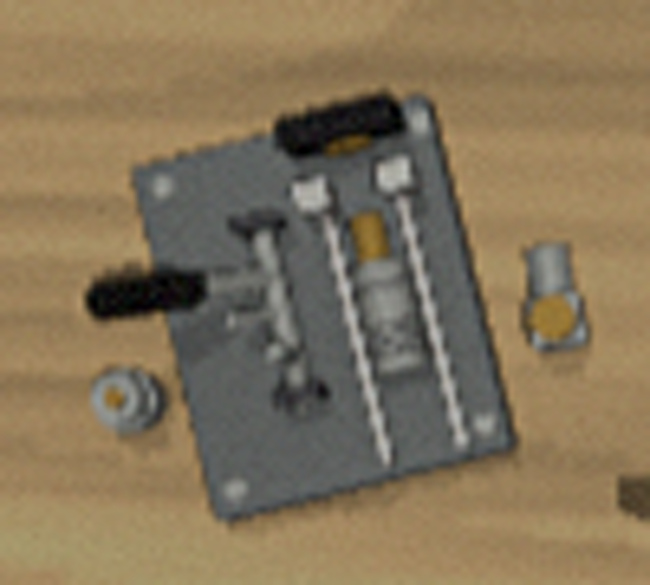

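View pics/z2.png

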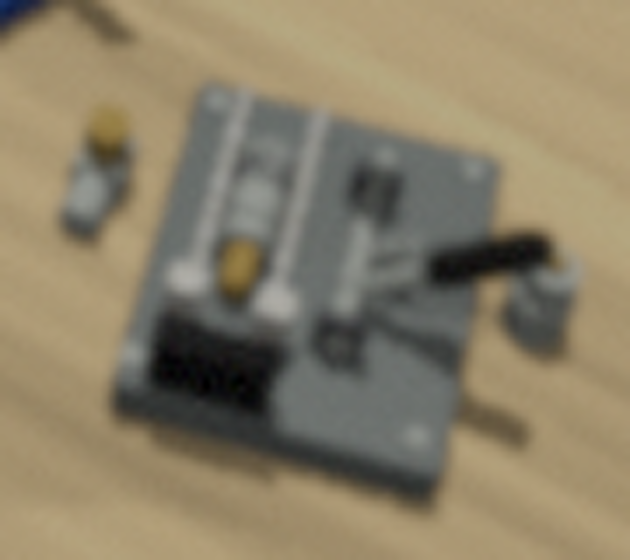

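```bash
cat > h.py <<'E'
import numpy as np,cv2,pickle
def ray(c,px,z):
    R=cv2.Rodrigues(np.array(c["rvec"]))[0];t=np.array(c["tvec"]).ravel()
    o=-R.T@t; d=R.T@np.linalg.inv(c["intrinsics"])@np.array([px[0],px[1],1.]); return o+d*(z-o[2])/d[2]
def proj(c,P): return cv2.projectPoints(np.array(P,float).reshape(-1,3),np.array(c["rvec"]),np.array(c["tvec"]),c["intrinsics"],None)[0].reshape(-1,2)
def fit(J,W):
    J=np.array(J)[:,:2];W=np.array(W)[:,:2];a=J-J.mean(0);b=W-W.mean(0)
    th=np.arctan2((a[:,0]*b[:,1]-a[:,1]*b[:,0]).sum(),(a*b).sum())
    R=np.array([[np.cos(th),-np.sin(th)],[np.sin(th),np.cos(th)]]);t=W.mean(0)-R@J.mean(0)
    print("fit th",th,"t",t,"res mm",1e3*(W-(J@R.T+t)).round(4).tolist() if 0 else (1e3*(W-(J@R.T+t))).round(1).tolist());return th,R,t
E
python3 - <<'E'
from h import *
d=pickle.load(open("c0.pkl","rb"));c=d["top"]
J=np.array([[75,90],[75,-35],[-75,-35],[-75,90]])/1e3
for name,off,f,Z in(("top",(125,140),6.5,[(134,168),(430,96),(515,440),(222,518)]),("scene",(280,195),7,[(432,480),(118,395),(205,85),(497,160)])):
    c=d[name]
    px=[((u+.5)/f-.5+off[0],(v+.5)/f-.5+off[1]) for u,v in Z]
    W=[ray(c,p,.025) for p in px]; th,R,t=fit(J,W)
    if name=="top": T=(th,R,t)
    g=lambda q,z:((R.T@(ray(c,((q[0]+.5)/f-.5+off[0],(q[1]+.5)/f-.5+off[1]),z)[:2]-t))*1e3).round(1)
    if name=="top":
        print("rear",g((402,370),.037),g((402,370),.045),"shoulder",g((378,265),.045),"nose",g((368,212),.044),"handle tip",g((95,300),.094),"posts",g((312,195),.055),g((394,175),.055),"wall ends",g((387,462),.033),g((461,445),.033))
        print("spare",g((120,400),.04),"elbow",g((555,310),.03))
    else: print("handle",g((548,245),.094),"posts",g((185,278),.055),g((278,305),.055))
th,R,t=T
for p in [(-10,0),(15,99),(15,-15)]: print(p,R@(np.array(p)/1e3)+t)
np.save("jig.npy",[th,*t])
E
```

```text
fit th 0.2774216521594057 t [0.50958678 0.15831442] res mm [[-1.1, -0.8], [-2.8, -0.2], [2.1, 1.9], [1.9, -0.9]]
rear [-34.5   2.4] [-35.2   1.6] shoulder [8.  0.7] nose [29.8 -0.4] handle tip [ 16.2 104.1] posts [40.5 18.4] [ 40.1 -15.1] wall ends [-68.6  17.6] [-69.4 -12.8]
spare [-18.3 114.4] elbow [-25.8 -62.6]
fit th 0.28335823513486974 t [0.51022546 0.16452453] res mm [[0.6, -4.5], [-0.0, 3.8], [-1.0, 3.1], [0.5, -2.4]]
handle [  9.2 102.9] posts [ 37.9 -18.1] [38.5 17. ]
(-10, 0) [0.49996913 0.15557566]
(15, 99) [0.49689945 0.25763729]
(15, -15) [0.5281214 0.1479961]
```

The corner fit is good to about 2 mm. After correcting for the walls and posts, the jig is at about (0.509, 0.160) with yaw 0.275, and the adapter's rear face is at jig x ≈ -36. I'll close the gripper and head over.

```bash
python3 -m inch '[{"dp":[0.35,-1,0],"roll":-0.12},{"dp":[0.35,-1,0],"roll":-0.12},{"dp":[0.35,-1,0],"roll":-0.12}]' 255 40
```

```text
time: 0.45
eef_pos: [0.2843, 0.5899, 0.215]
ee_rot: [-3.137, 0.001, 0.826]
force: [-1.1, 0.2, 0.0]
gripper_width: 0.044
```

```bash
python3 -m inch '[{"dp":[0.36,-1,0],"roll":-0.105},{"dp":[0.36,-1,0],"roll":-0.105},{"dp":[0.36,-1,0],"roll":-0.105},{"dp":[0.36,-1,0],"roll":-0.105},{"dp":[0.36,-1,0],"roll":-0.105}]'; python3 -m inch '[{"dp":[0.36,-1,0],"roll":0},{"dp":[0.36,-1,0],"roll":0},{"dp":[0.36,-1,0],"roll":0},{"dp":[0.36,-1,0],"roll":0},{"dp":[0.36,-1,0],"roll":0}]';python3 -m inch '[{"dp":[0.36,-1,0],"roll":0},{"dp":[0.3,-1,0],"roll":0},{"dp":[0.3,-0.8,0],"roll":0},{"dp":[0,0,0],"roll":0}]'
```

```text
time: 0.95
eef_pos: [0.3387, 0.4328, 0.2138]
ee_rot: [-3.138, 0.003, 0.254]
force: [0.3, -0.1, 0.8]
gripper_width: -0.0
time: 1.45
eef_pos: [0.3933, 0.276, 0.2133]
ee_rot: [-3.139, 0.003, 0.253]
force: [1.1, -0.1, 1.0]
gripper_width: 0.0
time: 1.85
eef_pos: [0.4234, 0.1834, 0.2134]
ee_rot: [-3.141, 0.004, 0.246]
force: [0.0, -0.6, 0.4]
gripper_width: -0.0002
```

```bash
python3 -m inch '[{"dp":[0.38,-0.68,-0.8],"roll":0.014},{"dp":[0.38,-0.68,-0.8],"roll":0.014},{"dp":[0,0,0],"roll":0}]'; cat > look.py <<'E'
import sys,pickle,cv2
from bench import monitor,capture
k=sys.argv[1];d={n:capture(n) for n in("wrist","top","scene")}
pickle.dump(d,open(f"c{k}.pkl","wb"))
for n in d: cv2.imwrite(f"pics/{n}{k}.png",d[n]["image"][:,:,::-1])
s=monitor.state();print(s["time"],s["eef_pos"],s["ee_rot"],s["force"])
E
python3 look.py 1
```

```text
time: 2.15
eef_pos: [0.4476, 0.1439, 0.165]
ee_rot: [-3.138, -0.0, 0.278]
force: [-0.6, -0.4, 0.3]
gripper_width: 0.0001
2.3 [0.4478681  0.14757601 0.16711795] [-3.13578072 -0.00371349  0.28307598] [-0.55015804  0.82103075  0.34669207]
```

View pics/wrist1.png

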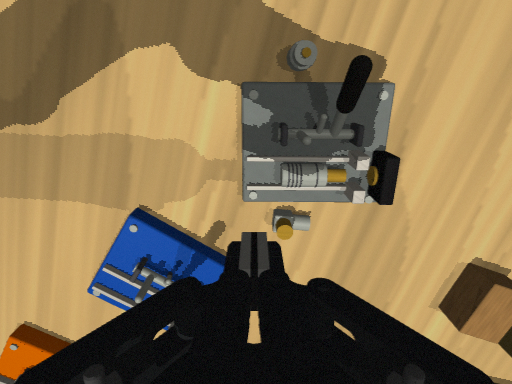

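View pics/top1.png

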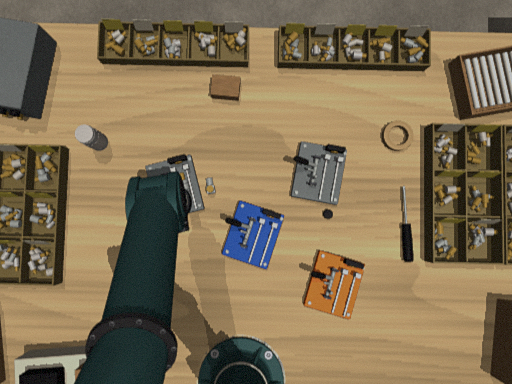

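The wrist view shows the loaded jig clearly. The base corners are at (243,83), (394,83) and (243,202), and the adapter's rear face is at (281,176). The arm was still settling, so I'll measure from a zoom of this view.

```bash
python3 - <<'E'
import pickle,cv2
from bench import capture,monitor
d={"wrist":capture("wrist")};pickle.dump(d,open("c2.pkl","wb"))
s=monitor.state();print(s["time"],s["eef_pos"],s["ee_rot"])
im=d["wrist"]["image"][35:215,235:405,::-1]
cv2.imwrite("pics/z3.png",cv2.resize(im,None,fx=3.3,fy=3.3,interpolation=cv2.INTER_CUBIC))
E
```

```text
2.35 [0.44800103 0.14791445 0.16739728] [-3.13563643 -0.00452087  0.28398211]
```

View pics/z3.png

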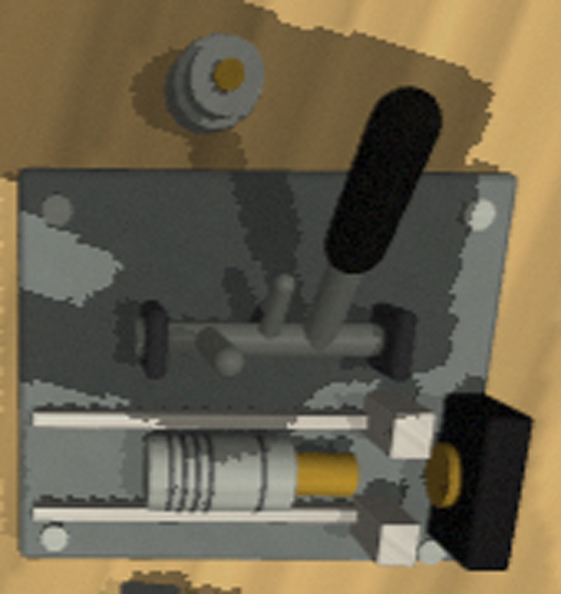

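```bash
python3 - <<'E'
from h import *
c=pickle.load(open("c2.pkl","rb"))["wrist"]
f=3.3;off=(235,35)
g=lambda q,z:ray(c,((q[0]+.5)/f-.5+off[0],(q[1]+.5)/f-.5+off[1]),z)
# corners z25, wall start centres z33, post top centres z55
pts=[((21,170),(75*-1,90),25),((516,175),(75,90),25),((22,553),(-75,-35),25),((34,418),(-70,15.5),33),((34,514),(-70,-15.5),33)]
J=[np.array(p[1])/1e3 for p in pts];W=[g(p[0],p[2]/1e3) for p in pts]
th,R,t=fit(J,W)
j=lambda q,z:(R.T@(g(q,z)[:2]-t)*1e3).round(1)
print("rear",j((147,475),.04),"shoulder",j((297,475),.045),"tip",j((410,118),.094),"post",j((412,435),.055),j((397,543),.055))
np.save("jig.npy",[th,*t])
P=np.array([.44800,.14791]);print("tcp in jig",R.T@(P-t)*1e3)
for p in[(-62,0),(15,140),(15,30)]:print(p,R@(np.array(p)/1e3)+t)
E
```

```text
fit th 0.27149334627275756 t [0.50754883 0.16061554] res mm [[1.4, -1.0], [-2.2, -1.8], [0.3, 2.7], [0.1, 0.3], [0.3, -0.2]]
rear [-34.6  -0.3] shoulder [10.6  1.7] tip [15.5 99.6] post [40.2 17. ] [ 39.9 -16.4]
tcp in jig [-60.7748911    3.72907647]
(-62, 0) [0.44781979 0.14398898]
(15, 140) [0.48445554 0.29951011]
(15, 30) [0.51395429 0.19353924]
```

```bash
python3 -m inch '[{"dp":[0,-0.13,-0.9],"roll":-0.012},{"dp":[0,0,-0.9],"roll":0},{"dp":[0,0,-0.9],"roll":0},{"dp":[0,0,0],"roll":0},{"dp":[0,0,0],"roll":0}]'
```

```text
time: 2.85
eef_pos: [0.4508, 0.1535, 0.0896]
ee_rot: [-3.13, -0.017, 0.283]
force: [0.2, -0.6, 0.1]
gripper_width: -0.0003
```

```bash
python3 -m inch '[{"dp":[-0.1,-0.32,-0.5],"roll":-0.01},{"dp":[0,0,-0.5],"roll":0}]';python3 -m inch '[{"dp":[0,0,0],"roll":0}]'
```

```text
time: 3.05
eef_pos: [0.4508, 0.1468, 0.0633]
ee_rot: [-3.128, -0.027, 0.275]
force: [-0.4, 0.2, 0.1]
gripper_width: 0.0001
time: 3.15
eef_pos: [0.451, 0.1475, 0.0638]
ee_rot: [-3.128, -0.027, 0.276]
force: [0.0, 0.3, 0.4]
gripper_width: 0.0
```

```bash
python3 -m inch '[{"dp":[-0.15,-0.2,-0.4],"roll":0},{"dp":[-0.05,-0.05,-0.2],"roll":0}]'
```

```text
time: 3.35
eef_pos: [0.4477, 0.1421, 0.0489]
ee_rot: [-3.127, -0.034, 0.278]
force: [0.0, -0.7, 0.4]
gripper_width: -0.0
```

```bash
python3 -m inch '[{"dp":[0.26,0.08,-0.07],"roll":0},{"dp":[0.26,0.07,0],"roll":0},{"dp":[0.26,0.07,0],"roll":0}]'; cat > w.py <<'E'
import sys
from h import *
from bench import capture,monitor
c=capture("wrist");pickle.dump({"wrist":c},open(f"c{sys.argv[1]}.pkl","wb"))
cv2.imwrite(f"pics/w{sys.argv[1]}.png",c["image"][:,:,::-1])
s=monitor.state();th,*t=np.load("jig.npy");R=np.array([[np.cos(th),-np.sin(th)],[np.sin(th),np.cos(th)]])
print(s["time"],s["eef_pos"],s["ee_rot"],s["force"],"jig mm",R.T@(s["eef_pos"][:2]-t)*1e3)
E
python3 w.py 3
```

```text
time: 3.65
eef_pos: [0.4733, 0.1502, 0.0489]
ee_rot: [-3.126, -0.037, 0.278]
force: [0.3, 0.4, -0.3]
gripper_width: -0.0002
3.7 [0.47600296 0.15103043 0.04915769] [-3.12615078 -0.04101302  0.27860395] [1.20071384 0.1439294  0.38257561] jig mm [-32.96083435  -0.77435348]
```

View pics/w3.png

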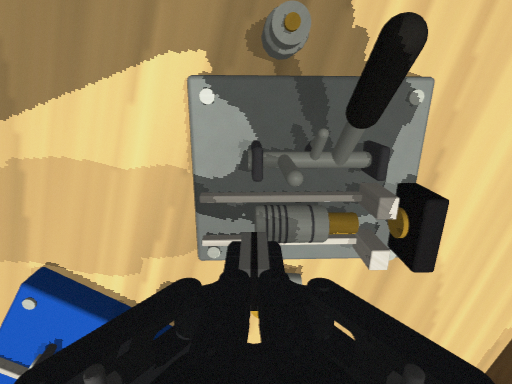

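```bash
python3 - <<'E'
from h import *
c=pickle.load(open("c3.pkl","rb"))["wrist"]
th,*t=np.load("jig.npy");R=np.array([[np.cos(th),-np.sin(th)],[np.sin(th),np.cos(th)]])
j=lambda q,z:(R.T@(ray(c,q,z)[:2]-t)*1e3).round(1)
print("rear",j((257,222),.04),"shoulder",j((329,223),.042),"post",j((382,208),.055),"finger end",j((245,233),.041),j((266,233),.041), "wall0",j((201,199),.033))
print(proj(c,[[.476,.151,.0412],[.476,.151,.0492]]))
cv2.imwrite("pics/z4.png",cv2.resize(c["image"][180:300,200:300,::-1],None,fx=5,fy=5,interpolation=cv2.INTER_CUBIC))
E
```

```text
rear [-33.6   2.4] shoulder [11.4  2.1] post [37.  17.2] finger end [-41.2  -4.7] [-27.9  -4.9] wall0 [-68.8  15.4]
[[258.09166028 227.40089572]
 [258.78087553 233.24826028]]
```

View pics/z4.png

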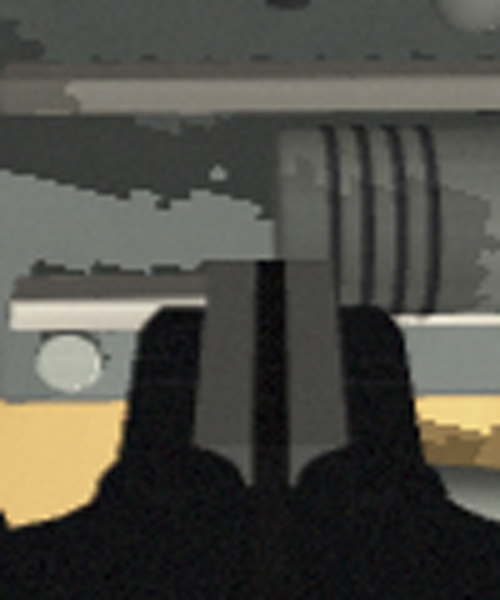

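```bash
python3 - <<'E'
from h import *
c=pickle.load(open("c3.pkl","rb"))["wrist"]
th,*t=np.load("jig.npy");R=np.array([[np.cos(th),-np.sin(th)],[np.sin(th),np.cos(th)]])
Rc=cv2.Rodrigues(np.array(c["rvec"]))[0];o=-Rc.T@np.array(c["tvec"]).ravel()
print("cam jig",R.T@(o[:2]-t)*1e3,o[2])
for z in (.035,.041,.045,.05,.055,.06,.065,.07): print(z,(R.T@(ray(c,(256,232.5),z)[:2]-t)*1e3).round(1))
E
```

```text
cam jig [-42.37297844  78.78596662] 0.2058761857903166
0.035 [-33.9  -7.5]
0.041 [-34.2  -4.4]
0.045 [-34.4  -2.4]
0.05 [-34.7   0.1]
0.055 [-34.9   2.6]
0.06 [-35.2   5.2]
0.065 [-35.4   7.7]
0.07 [-35.7  10.2]
```

```bash
python3 - <<'E'
from h import *
from bench import capture,monitor
c=capture("scene");pickle.dump(c,open("c4.pkl","wb"));s=monitor.state();print(s["eef_pos"])
p=proj(c,[s["eef_pos"],s["eef_pos"]-[0,0,.008]]);print(p)
x,y=map(int,p[0])
cv2.imwrite("pics/s4.png",cv2.resize(c["image"][y-45:y+45,x-50:x+60,::-1],None,fx=6.5,fy=6.5,interpolation=cv2.INTER_CUBIC));print(x,y)
E
```

```text
[0.47501401 0.15070313 0.04896553]
[[317.13215693 214.52158535]
 [316.71832094 216.21017004]]
317 214
```

View pics/s4.png

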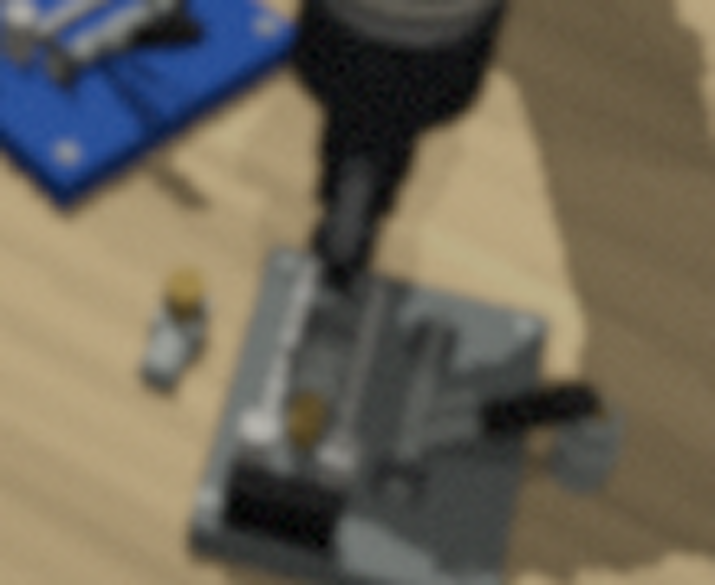

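The scene view puts the fingertip, at about (320,213), higher than the stated TCP offset implies. The wrist view shows it above the adapter, and the adapter hasn't moved. I'll back off behind the adapter and go lower, watching the force.

```bash
python3 -m inch '[{"dp":[-0.45,-0.13,0],"roll":0},{"dp":[-0.45,-0.13,0],"roll":0}]';  python3 -m inch '[{"dp":[0,0,-0.35],"roll":-0.005}]'; python3 w.py 5
```

```text
time: 3.95
eef_pos: [0.4492, 0.1436, 0.0494]
ee_rot: [-3.126, -0.043, 0.279]
force: [-0.1, -0.6, -0.0]
gripper_width: -0.0003
time: 4.05
eef_pos: [0.4458, 0.1425, 0.0392]
ee_rot: [-3.126, -0.041, 0.274]
force: [-0.5, 0.8, 0.0]
gripper_width: -0.0003
4.1 [0.44600382 0.14253092 0.0375009 ] [-3.12642024 -0.03922395  0.27341118] [-1.21424873  0.76297785 -1.61478452] jig mm [-64.14046332  -0.9176647 ]
```

View pics/w5.png

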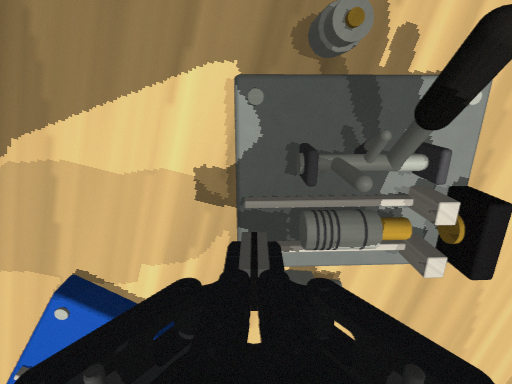

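```bash
python3 -m inch '[{"dp":[0,0,-0.12],"roll":0},{"dp":[0,0,0],"roll":0}]'; python3 -m inch '[{"dp":[0,0,-0.12],"roll":0},{"dp":[0,0,0],"roll":0}]'; python3 w.py 6
```

```text
time: 4.3
eef_pos: [0.445, 0.1422, 0.0327]
ee_rot: [-3.126, -0.037, 0.273]
force: [0.1, 0.1, -0.6]
gripper_width: -0.0002
time: 4.5
eef_pos: [0.4455, 0.1422, 0.0285]
ee_rot: [-3.126, -0.037, 0.273]
force: [0.1, 0.4, 0.2]
gripper_width: 0.0
4.55 [0.44565568 0.14221896 0.02865295] [-3.12642034 -0.03783114  0.27283577] [ 0.02624349 -0.23998306 -0.29611981] jig mm [-64.55950747  -1.12483169]
```

```bash
python3 - <<'E'
from h import *
c=pickle.load(open("c6.pkl","rb"))["wrist"]
cv2.imwrite("pics/z6.png",cv2.resize(c["image"][180:290,200:340,::-1],None,fx=5,fy=5,interpolation=cv2.INTER_CUBIC))
th,*t=np.load("jig.npy");R=np.array([[np.cos(th),-np.sin(th)],[np.sin(th),np.cos(th)]])
for z in (.025,.03,.04,.05): print(z,(R.T@(ray(c,(256,232.5),z)[:2]-t)*1e3).round(1))
print("rear",(R.T@(ray(c,(300,228),.04)[:2]-t)*1e3).round(1))
E
```

```text
0.025 [-63.5  -2.4]
0.03 [-63.7   0.1]
0.04 [-64.2   5.2]
0.05 [-64.6  10.2]
rear [-39.6   7.5]
```

View pics/z6.png

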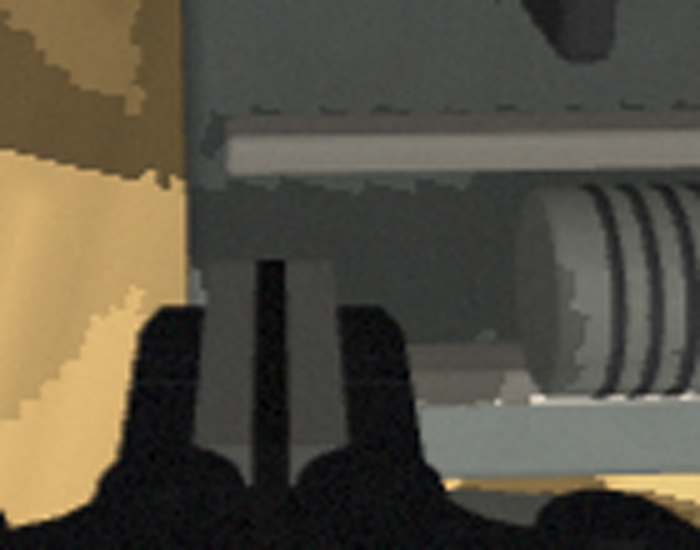

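```bash
python3 -m inch '[{"dp":[0.03,0.03,-0.12],"roll":0},{"dp":[0,0,0],"roll":0}]'; python3 -m inch '[{"dp":[0,0,-0.12],"roll":0},{"dp":[0,0,0],"roll":0}]'; python3 w.py 7; python3 - <<'E'
from h import *
from bench import capture,monitor
c=capture("scene");s=monitor.state()
p=proj(c,[s["eef_pos"]]);x,y=map(int,p[0]);print(p)
cv2.imwrite("pics/s7.png",cv2.resize(c["image"][y-45:y+45,x-50:x+60,::-1],None,fx=6.5,fy=6.5,interpolation=cv2.INTER_CUBIC));print(x,y)
c=pickle.load(open("c7.pkl","rb"))["wrist"]
cv2.imwrite("pics/z7.png",cv2.resize(c["image"][180:290,200:340,::-1],None,fx=5,fy=5,interpolation=cv2.INTER_CUBIC))
E
```

```text
time: 4.75
eef_pos: [0.4472, 0.1434, 0.0249]
ee_rot: [-3.126, -0.039, 0.273]
force: [-0.7, -0.1, -0.4]
gripper_width: -0.0001
time: 4.95
eef_pos: [0.4476, 0.1435, 0.0211]
ee_rot: [-3.126, -0.039, 0.273]
force: [0.1, 0.2, 0.1]
gripper_width: 0.0003
5.0 [0.44761995 0.1435839  0.02123323] [-3.12642573 -0.03952663  0.2729257 ] [-0.31671059 -0.55170258  0.32347003] jig mm [-62.30115363  -0.33664156]
[[318.02839813 212.53011503]]
318 212
```

View pics/z7.png

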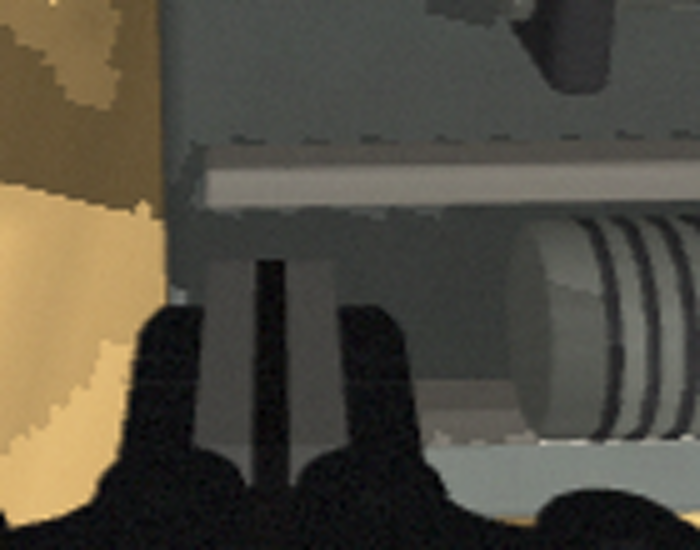

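View pics/s7.png

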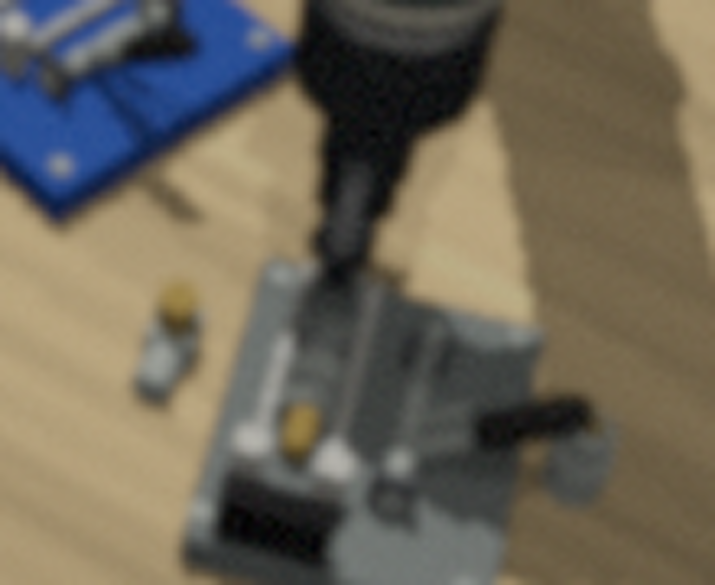

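The tip is now about 40 mm up and centred behind the adapter, with the rear face at about (302,246) in the wrist image. I'll push gently.

```bash
python3 -m inch '[{"dp":[0.2,0.055,-0.06],"roll":0},{"dp":[0.2,0.055,0],"roll":0}]';python3 -m inch '[{"dp":[0.2,0.055,0],"roll":0},{"dp":[0.2,0.055,0],"roll":0}]'; python3 w.py 8
```

```text
time: 5.25
eef_pos: [0.4592, 0.1467, 0.0194]
ee_rot: [-3.126, -0.038, 0.273]
force: [-0.2, 0.2, -0.8]
gripper_width: -0.0004
time: 5.45
eef_pos: [0.4715, 0.1501, 0.0194]
ee_rot: [-3.126, -0.036, 0.273]
force: [-1.2, 0.1, 1.6]
gripper_width: 0.0002
5.5 [0.47354002 0.15067458 0.01955901] [-3.12633872 -0.03949944  0.27292573] [0.7100371  0.27860154 0.07527342] jig mm [-35.42898527  -0.45668141]
```

View pics/w8.png

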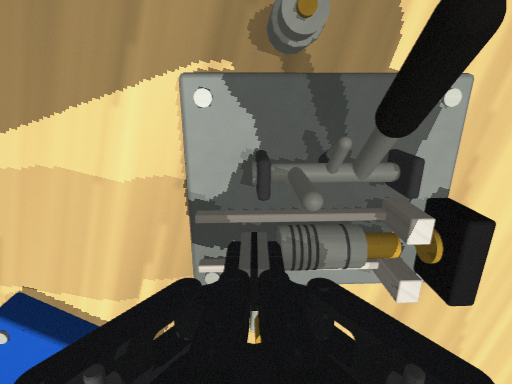

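```bash
cat > m.py <<'E'
import sys
from h import *
k=sys.argv[1];a=list(map(float,sys.argv[2:]))
c=pickle.load(open(f"c{k}.pkl","rb"))["wrist"]
th,*t=np.load("jig.npy");R=np.array([[np.cos(th),-np.sin(th)],[np.sin(th),np.cos(th)]])
for u,v,z in zip(a[0::3],a[1::3],a[2::3]): print(u,v,z,(R.T@(ray(c,(u,v),z/1e3)[:2]-t)*1e3).round(1))
E
python3 m.py 8 277 248 37 366 246 40 400 246 42 424 230 55 404 288 55 196 216 33
python3 - <<'E'
from h import *
c=pickle.load(open("c8.pkl","rb"))["wrist"]
cv2.imwrite("pics/z8.png",cv2.resize(c["image"][190:300,210:350,::-1],None,fx=5,fy=5,interpolation=cv2.INTER_CUBIC))
E
```

```text
277.0 248.0 37.0 [-25.7  -0.7]
366.0 246.0 40.0 [22.   1.3]
400.0 246.0 42.0 [39.4  2.1]
424.0 230.0 55.0 [41.7 17.9]
404.0 288.0 55.0 [ 37.3 -14.6]
196.0 216.0 33.0 [-69.1  17.2]
```

View pics/z8.png

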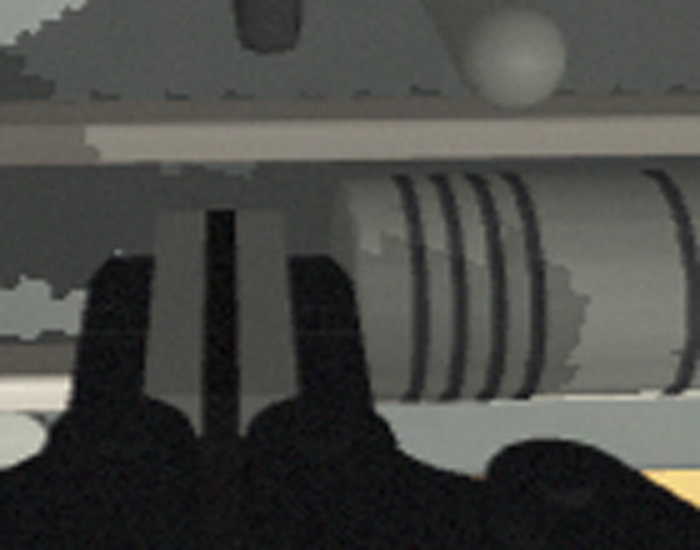

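The adapter is sliding; its rear face is now at jig x ≈ -24. I'll keep going in small steps and watch for the force to rise at the stops.

```bash
python3 -m inch '[{"dp":[0.13,0.036,0],"roll":0},{"dp":[0.13,0.036,0],"roll":0}]';python3 -m inch '[{"dp":[0.1,0.027,0],"roll":0}]';python3 -m inch '[{"dp":[0.1,0.027,0],"roll":0}]'; python3 w.py 9
```

```text
time: 5.7
eef_pos: [0.4814, 0.1529, 0.0195]
ee_rot: [-3.126, -0.039, 0.273]
force: [-1.6, -0.1, 1.5]
gripper_width: -0.0001
time: 5.8
eef_pos: [0.4847, 0.1538, 0.0195]
ee_rot: [-3.126, -0.038, 0.273]
force: [-1.0, -0.1, 0.1]
gripper_width: -0.0002
time: 5.9
eef_pos: [0.4861, 0.1543, 0.0193]
ee_rot: [-3.126, -0.034, 0.273]
force: [-5.4, -1.9, 5.9]
gripper_width: -0.0001
5.95 [0.4859704  0.15419844 0.01922255] [-3.12580674 -0.03399117  0.27317762] [-3.95454617 -0.88030851  2.77658871] jig mm [-22.50891685  -0.39535694]
```

View pics/w9.png

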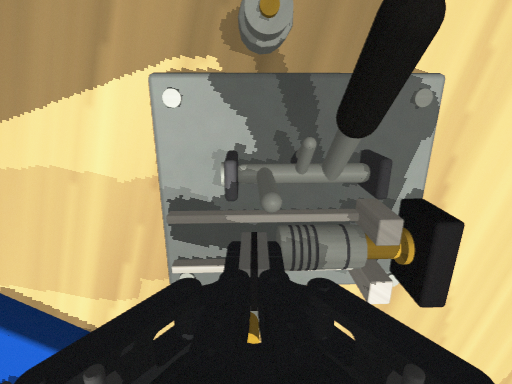

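The force has risen to about 5.5 N and the shoulder is at the posts (365,248). One more light nudge and a hold.

```bash
python3 -m inch '[{"dp":[0.12,0.033,0],"roll":0},{"dp":[0.08,0.02,0],"roll":0},{"dp":[0.06,0.015,0],"roll":0}]'; python3 w.py 10;python3 - <<'E'
from h import *
c=pickle.load(open("c10.pkl","rb"))["wrist"]
cv2.imwrite("pics/z10.png",cv2.resize(c["image"][190:310,260:420,::-1],None,fx=5,fy=5,interpolation=cv2.INTER_CUBIC))
E
```

```text
time: 6.25
eef_pos: [0.4856, 0.1541, 0.0185]
ee_rot: [-3.124, -0.018, 0.274]
force: [-4.3, -1.6, 4.5]
gripper_width: -0.0003
6.3 [0.4855917  0.15414077 0.01853901] [-3.1241427  -0.01800019  0.27364729] [-6.18558116 -1.57321597  4.68839453] jig mm [-22.88920914  -0.34936119]
```

View pics/z10.png

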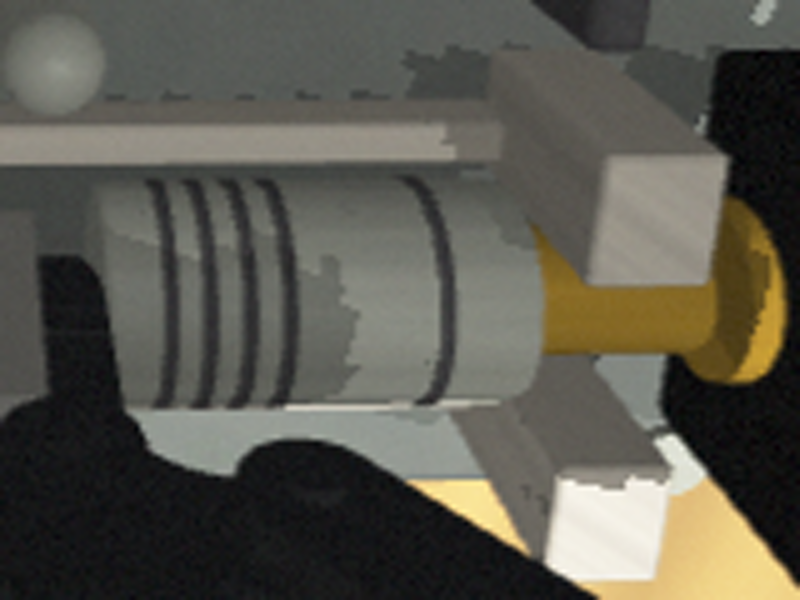

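The adapter is home: its shoulder is flush with both post faces and the nose stands between them. I'll retreat, rise, and go out beyond the handle's end.

```bash
python3 -m inch '[{"dp":[-0.4,-0.11,0],"roll":0},{"dp":[-0.4,-0.11,0.2],"roll":0},{"dp":[0,0,1],"roll":0},{"dp":[0,0,1],"roll":0},{"dp":[0,0,1],"roll":0}]'; python3 -m inch '[{"dp":[0.2,0.2,1],"roll":0},{"dp":[0.2,0.8,0.3],"roll":0},{"dp":[0.2,1,0],"roll":0},{"dp":[0.2,1,0],"roll":0}]';python3 w.py 11
```

```text
time: 6.8
eef_pos: [0.4619, 0.1469, 0.1151]
ee_rot: [-3.126, -0.023, 0.272]
force: [0.4, 0.4, 0.2]
gripper_width: 0.0
time: 7.2
eef_pos: [0.4897, 0.2352, 0.163]
ee_rot: [-3.124, -0.041, 0.261]
force: [1.4, -0.5, -0.1]
gripper_width: -0.0001
7.25 [0.49120119 0.24260504 0.1632454 ] [-3.12003765 -0.04537896  0.2682064 ] [ 1.12341987  4.3849159  -0.05924261] jig mm [ 6.23830951 83.37029828]
```

View pics/w11.png

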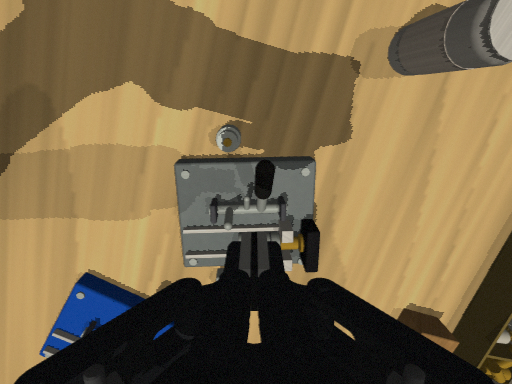

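```bash
python3 -m inch '[{"dp":[-0.05,1,0],"roll":0},{"dp":[-0.05,0.9,0],"roll":0},{"dp":[0,0,0],"roll":0}]';python3 w.py 12;python3 -m inch '[{"dp":[0,0,-0.9],"roll":0},{"dp":[0,0,-0.9],"roll":0}]';python3 w.py 13
```

```text
time: 7.55
eef_pos: [0.4894, 0.3046, 0.1651]
ee_rot: [-3.117, -0.054, 0.271]
force: [-1.0, 0.7, 0.4]
gripper_width: -0.0001
7.6 [0.48942425 0.30214906 0.16500682] [-3.11798278 -0.05337768  0.26854656] [ 0.39404186  0.26423026 -0.15134447] jig mm [ 20.49439362 141.20983179]
time: 7.8
eef_pos: [0.4928, 0.3017, 0.114]
ee_rot: [-3.116, -0.064, 0.267]
force: [-0.3, 0.2, -0.3]
gripper_width: -0.0002
7.85 [0.49059402 0.29968326 0.11017521] [-3.11854067 -0.05762817  0.26672724] [ 0.19690057 -0.80733797 -2.32856678] jig mm [ 20.96006319 138.52065194]
```

View pics/w13.png

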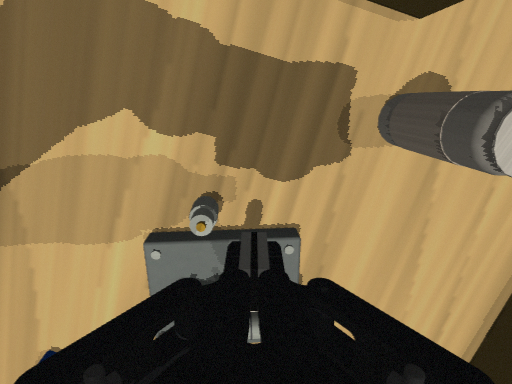

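```bash
python3 -m inch '[{"dp":[-0.1,0.1,-0.7],"roll":0},{"dp":[0,0,-0.5],"roll":0},{"dp":[0,0,0],"roll":0}]';python3 - <<'E'
from h import *
from bench import capture,monitor
c=capture("scene");s=monitor.state()
p=proj(c,[s["eef_pos"]]);x,y=map(int,p[0]);print(p,s["eef_pos"],s["force"])
cv2.imwrite("pics/s14.png",cv2.resize(c["image"][y-50:y+50,x-60:x+50,::-1],None,fx=6,fy=6,interpolation=cv2.INTER_CUBIC));print(x,y)
E
```

```text
time: 8.15
eef_pos: [0.4879, 0.297, 0.0737]
ee_rot: [-3.121, -0.057, 0.261]
force: [-1.0, -0.5, 0.8]
gripper_width: -0.0003
[[367.9391377  239.24802912]] [0.48832652 0.29718525 0.07446883] [0.02008355 0.6680307  0.14955812]
367 239
```

View pics/s14.png

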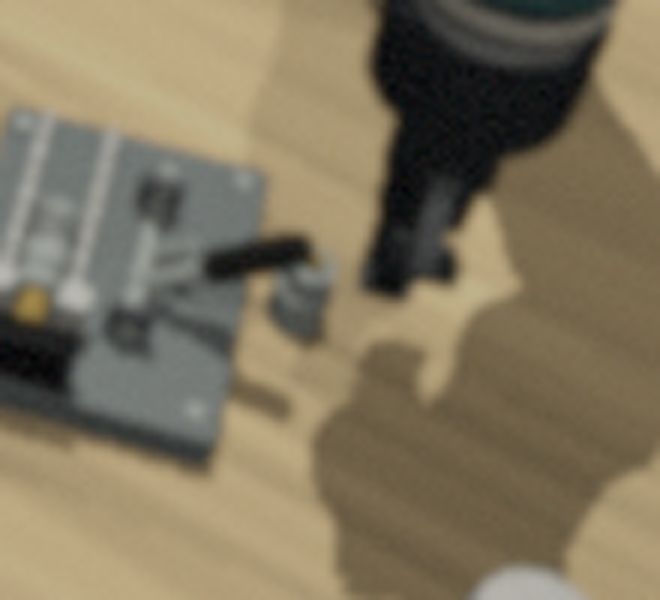

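```bash
python3 - <<'E'
from h import *
c=pickle.load(open("c0.pkl","rb"))["scene"]
th,*t=np.load("jig.npy");R=np.array([[np.cos(th),-np.sin(th)],[np.sin(th),np.cos(th)]])
f=6;off=(307,189)
g=lambda q,z:(R.T@(ray(c,((q[0]+.5)/f-.5+off[0],(q[1]+.5)/f-.5+off[1]),z)[:2]-t)*1e3).round(1)
print("handle end",g((305,246),.094))
for z in(.066,.076,.086,.096):print(z,"finger",g((387,292),z),g((370,288),z))
print(R.T@(np.array([.4883,.2972])-t))
E
```

```text
handle end [ 12.  105.1]
0.066 finger [  3.6 145. ] [  3.9 137.9]
0.076 finger [ 10.7 143.2] [ 11.  136.2]
0.086 finger [ 17.8 141.5] [ 18.2 134.6]
0.096 finger [ 25.  139.8] [ 25.3 132.9]
[0.01808414 0.13674354]
```

The tip is at jig (18,137) at a height of about 0.087 m, outboard of the handle's end. Now I'll push toward the jig's -y.

```bash
python3 -m inch '[{"dp":[0.1,-0.35,-0.2],"roll":0.01},{"dp":[0.1,-0.35,0],"roll":0},{"dp":[0.08,-0.3,0],"roll":0}]';python3 -m inch '[{"dp":[0.08,-0.3,0],"roll":0},{"dp":[0.08,-0.3,0],"roll":0}]';python3 w.py 15
```

```text
time: 8.5
eef_pos: [0.4956, 0.2771, 0.0737]
ee_rot: [-3.106, -0.062, 0.275]
force: [-11.2, 21.1, 17.9]
gripper_width: 0.0003
time: 8.7
eef_pos: [0.4967, 0.2734, 0.0793]
ee_rot: [-3.088, -0.063, 0.284]
force: [-5.8, 9.8, 8.3]
gripper_width: -0.0001
8.75 [0.49695905 0.2726503  0.07983633] [-3.08724302 -0.06311312  0.28272132] [-8.35037292 11.32245823 11.3292303 ] jig mm [ 19.84251987 110.77095398]
```

View pics/w15.png

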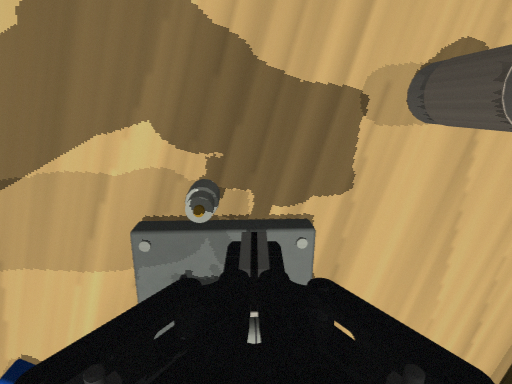

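The tip caught the rounded end too high, so the force ran along the handle's axis. I'll back off, go about 18 mm lower and push again.

```bash
python3 -m inch '[{"dp":[-0.13,0.45,0],"roll":0},{"dp":[-0.13,0.45,0],"roll":-0.01},{"dp":[0,0,-0.4],"roll":0},{"dp":[0,0,-0.4],"roll":0},{"dp":[0,0,0],"roll":0}]';python3 w.py 16
```

```text
time: 9.25
eef_pos: [0.4918, 0.3012, 0.06]
ee_rot: [-3.084, -0.072, 0.271]
force: [-0.6, -0.7, 0.8]
gripper_width: -0.0
9.3 [0.49220811 0.30098185 0.06039394] [-3.08400398 -0.07285082  0.27012652] [-0.21385483  0.90189175  0.11985221] jig mm [ 22.86327487 139.33882763]
```

```bash
python3 -m inch '[{"dp":[-0.1,-0.4,-0.05],"roll":0},{"dp":[0.08,-0.3,0],"roll":0},{"dp":[0.05,-0.2,0],"roll":0}]';python3 w.py 17; python3 -m inch '[{"dp":[0.05,-0.2,0],"roll":0},{"dp":[0.05,-0.2,0],"roll":0}]'; python3 w.py 18
```

```text
time: 9.6
eef_pos: [0.4935, 0.278, 0.0599]
ee_rot: [-3.077, -0.076, 0.272]
force: [-2.8, 16.4, 12.8]
gripper_width: -0.0001
9.65 [0.49410254 0.27741067 0.06024142] [-3.0774023  -0.07678917  0.27188703] [1.58830499 4.40955489 0.39695159] jig mm [ 18.36722771 116.1229914 ]
time: 9.85
eef_pos: [0.4944, 0.2731, 0.0626]
ee_rot: [-3.066, -0.076, 0.278]
force: [-5.5, 9.4, 9.5]
gripper_width: -0.0
9.9 [0.49447633 0.27266143 0.0628688 ] [-3.065887   -0.07571442  0.27718709] [-4.66795325  8.32182784  9.54548684] jig mm [ 17.45372279 111.44747049]
```

View pics/w18.png

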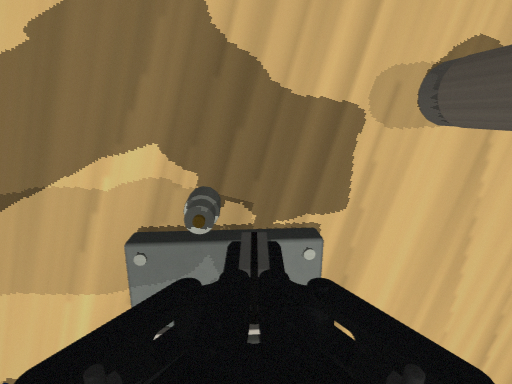

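The force is the same at the lower height, so this is friction locking at the rounded end. I'll follow the handle's arc, moving inward and up together.

```bash
python3 -m inch '[{"dp":[0.1,-0.34,0.34],"roll":0},{"dp":[0.1,-0.34,0.34],"roll":0}]';python3 w.py 19
```

```text
time: 10.1
eef_pos: [0.4979, 0.2537, 0.0835]
ee_rot: [-3.062, -0.072, 0.282]
force: [-0.1, 1.1, -1.5]
gripper_width: -0.0001
10.15 [0.49958488 0.25138678 0.08499521] [-3.06345725 -0.07446743  0.27783945] [-1.2527698   0.41970293  2.59483891] jig mm [16.6699184  89.58211553]
```

View pics/w19.png

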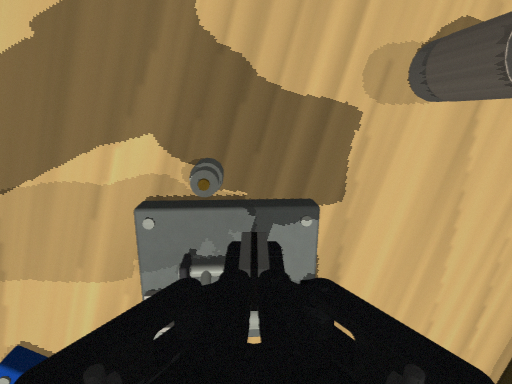

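```bash
python3 -m inch '[{"dp":[0.1,-0.36,0.22],"roll":0}]';python3 -m inch '[{"dp":[0.1,-0.36,0.14],"roll":0}]';python3 - <<'E'
from h import *
from bench import capture,monitor
c=capture("scene");s=monitor.state()
p=proj(c,[s["eef_pos"]]);x,y=map(int,p[0]);print(p,s["eef_pos"],s["force"])
cv2.imwrite("pics/s20.png",cv2.resize(c["image"][y-40:y+60,x-60:x+50,::-1],None,fx=6,fy=6,interpolation=cv2.INTER_CUBIC));print(x,y)
E
```

```text
time: 10.25
eef_pos: [0.5023, 0.2403, 0.0918]
ee_rot: [-3.063, -0.074, 0.279]
force: [-0.1, 1.2, -0.5]
gripper_width: 0.0002
time: 10.35
eef_pos: [0.5062, 0.2272, 0.0967]
ee_rot: [-3.064, -0.075, 0.277]
force: [-0.5, 0.5, -1.0]
gripper_width: 0.0002
[[340.01567567 225.7045704 ]] [0.50732438 0.2245692  0.09715054] [ 1.08587791 -1.99792267 -0.35433579]
340 225
```

View pics/s20.png

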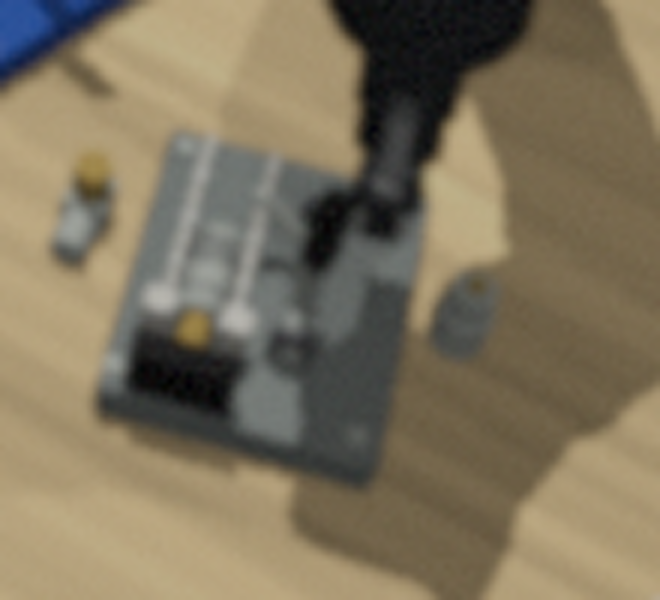

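The handle is nearly upright and following the finger. I'll keep going past centre.

```bash
python3 -m inch '[{"dp":[0.1,-0.36,0.05],"roll":0}]';python3 -m inch '[{"dp":[0.1,-0.36,0],"roll":0}]';python3 -m inch '[{"dp":[0.08,-0.3,0],"roll":0}]';python3 w.py 21;python3 - <<'E'
from h import *
from bench import capture,monitor
c=capture("scene");s=monitor.state()
cv2.imwrite("pics/s21.png",cv2.resize(c["image"][185:285,280:390,::-1],None,fx=6,fy=6,interpolation=cv2.INTER_CUBIC))
E
```

```text
time: 10.5
eef_pos: [0.5105, 0.2134, 0.0988]
ee_rot: [-3.066, -0.076, 0.274]
force: [-0.1, 0.7, 0.5]
gripper_width: 0.0001
time: 10.6
eef_pos: [0.5142, 0.2005, 0.0989]
ee_rot: [-3.067, -0.077, 0.273]
force: [0.4, -0.2, -0.6]
gripper_width: -0.0
time: 10.7
eef_pos: [0.517, 0.1897, 0.0987]
ee_rot: [-3.068, -0.076, 0.271]
force: [0.8, -0.0, -0.4]
gripper_width: -0.0003
10.75 [0.5176556  0.18744039 0.09874581] [-3.06896864 -0.07669473  0.268552  ] [ 0.44774473 -1.02201459 -0.09513484] jig mm [16.93021104 23.1319597 ]
```

View pics/s21.png

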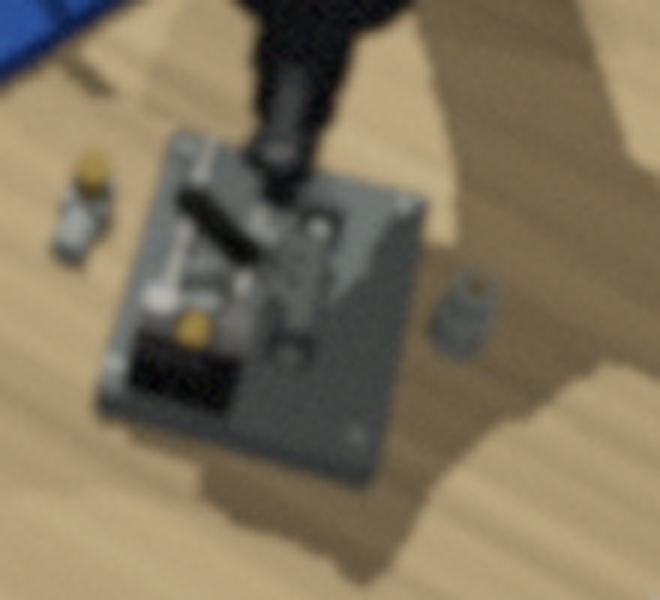

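The lever has snapped over to the -y side, with the handle now over the channel. I'll retreat up and away, then check.

```bash
python3 -m inch '[{"dp":[-0.1,0.4,0.3],"roll":0},{"dp":[0,0,1],"roll":0},{"dp":[0,0,1],"roll":0},{"dp":[0,0.5,0.8],"roll":0},{"dp":[-0.2,1,0.3],"roll":0}]';python3 -m inch '[{"dp":[-0.3,1,0],"roll":0},{"dp":[-0.3,1,0],"roll":0},{"dp":[-0.3,1,0],"roll":0},{"dp":[-0.3,1,0],"roll":0},{"dp":[-0.3,1,0],"roll":0}]';python3 -m inch '[{"dp":[-0.3,1,0],"roll":0},{"dp":[-0.3,1,0],"roll":0},{"dp":[-0.2,0.5,0],"roll":0},{"dp":[0,0,0],"roll":0},{"dp":[0,0,0],"roll":0}]';python3 look.py 30; python3 - <<'E'
from h import *
d=pickle.load(open("c30.pkl","rb"))
cv2.imwrite("pics/z30.png",cv2.resize(d["top"]["image"][130:230,70:220,::-1],None,fx=5,fy=5,interpolation=cv2.INTER_CUBIC))
E
```

```text
time: 11.3
eef_pos: [0.5063, 0.2415, 0.2007]
ee_rot: [-3.07, -0.067, 0.261]
force: [0.8, 0.5, -0.2]
gripper_width: 0.0001
time: 11.8
eef_pos: [0.4596, 0.3986, 0.2028]
ee_rot: [-3.068, -0.071, 0.261]
force: [1.2, 0.3, -0.3]
gripper_width: 0.0001
time: 12.3
eef_pos: [0.4286, 0.4824, 0.2005]
ee_rot: [-3.068, -0.067, 0.273]
force: [-0.1, -1.1, 0.4]
gripper_width: -0.0001
12.45 [0.42954485 0.48129079 0.20086344] [-3.06753719 -0.06734167  0.27029345] [ 0.11747095 -0.26547176 -0.12420033]
```

View pics/z30.png

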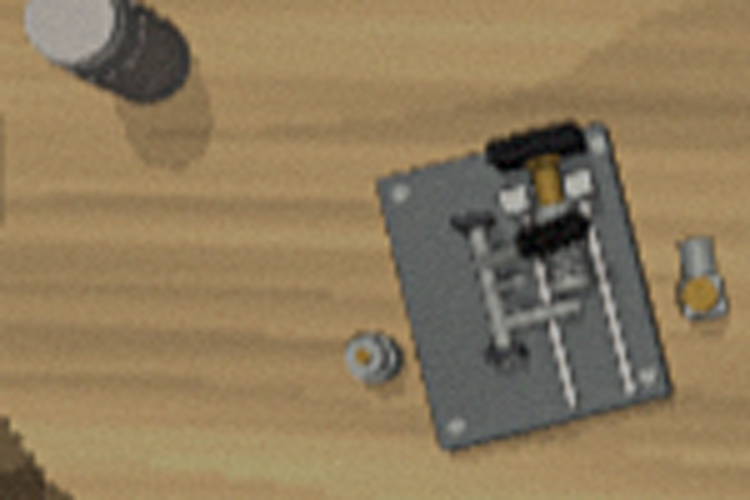

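View pics/top30.png

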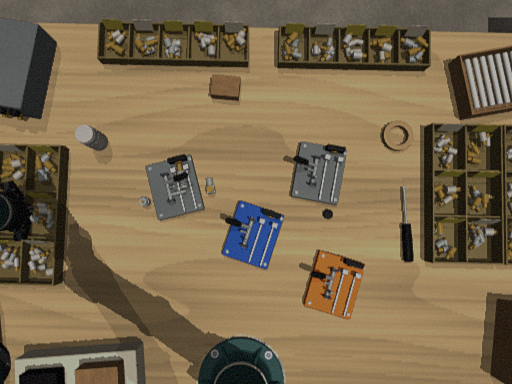

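The gate bar lies level across the channel behind the adapter, and the handle is over the channel. I'll check the numbers against the first picture.

```bash
python3 - <<'E'
from h import *
a=pickle.load(open("c0.pkl","rb"))["top"];b=pickle.load(open("c30.pkl","rb"))["top"]
th,*t=np.load("jig.npy");R=np.array([[np.cos(th),-np.sin(th)],[np.sin(th),np.cos(th)]])
g=lambda q,z:(R.T@(ray(b,((q[0]+.5)/5-.5+70,(q[1]+.5)/5-.5+130),z)[:2]-t)*1e3).round(1)
print("handle tip",g((583,230),.094),"gate end",g((579,305),.037),"nose end",g((545,155),.044))
for n,(x0,x1,y0,y1) in dict(spare=(137,153,194,210),elbow=(202,218,174,196),spray=(70,112,118,155),carton=(205,245,72,104),cap=(320,336,206,222),emptyjig=(280,350,135,206),tape=(378,415,118,155),driver=(396,416,182,265)).items():
    A=a["image"][y0:y1,x0:x1].astype(np.float32).mean(2);B=b["image"][y0:y1,x0:x1].astype(np.float32).mean(2)
    print(n,cv2.phaseCorrelate(A,B),np.abs(A-B).mean().round(1))
E
```

```text
handle tip [ 13.  -18.3] gate end [-17.5  -1.6] nose end [62.4 -3.6]
spare ((-0.5711229018535668, 0.12721526535375816), 0.8736517708748579) 4.1
elbow ((-0.0928136305360816, 0.1978923680575928), 0.9311885039011637) 2.9
spray ((0.5584406729968698, 0.0337976793114656), 1.053289385371738) 3.0
carton ((0.02205061083743942, 0.020225974114060463), 0.9574926290661097) 3.2
cap ((-0.10350743478618796, 0.05521559538680876), 1.0185943702235818) 3.2
emptyjig ((0.02847703021798509, -0.046426674581503846), 0.9969064308169447) 3.1
tape ((0.005495700806246617, -0.048671925287180784), 1.0276852455735206) 3.1
driver ((-0.04181762332785155, 0.05539901373099099), 0.962490971353319) 3.8
```

```bash
python3 -c "
from bench import workorder;print(workorder.hand_in())"
```

```text
the job is handed in; nothing more can be done
None
```

I pushed the adapter home in the loaded grey jig, snapped that jig's lever shut behind it, and handed the job in at about 12.5 s. `hand_in()` gives no verdict.

**What went wrong on the way:**
- **First push:** it passed above the adapter, because the fingertip sits about 2 cm higher than the stated TCP offset implies. I backed off, went lower and pushed again.
- **First two lever pushes:** straight pushes jammed by friction on the handle's rounded end, with about 30 N in all at the wrist. Following the handle's arc, inward and up together, worked at low force.

**Last checks:**
- **Adapter:** the push force rose to about 6–8 N at the stops, and the close-up showed the shoulder flush with both posts.
- **Lever:** the handle tip measured y ≈ -18 mm in the jig's frame (shut is -15). The gate lay level across the channel at x ≈ -17.5 mm, as it should when shut.
- **Empty jig and bystanders:** the empty jig's lever is still open. Nothing shifted more than about 0.6 pixel (1–2 mm) in the top view.
- **Arm:** it was clear of everything, with about zero force.

**One check disagreed:** in the final top view I read the nose end at x ≈ 62 mm, where about 55 was expected. I put this down to the port's brass ring merging with the nose in the picture, since the gate had closed behind the adapter. I did not re-measure it.

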